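Lock the blue vial box onto the red one

TASK

Take the blue-lidded vial box out of the sloped rack and stack it the right way up on the red-lidded box where that stands, so that the recesses in its base go over the red lid's two lugs and it snaps fully home, flat and square on the lid, then let go. The boxes are full of glass vials: press it home firmly rather than dropping it on, but do not slam or crush it, keep it from tipping far over, and leave the other boxes and the glassware alone.

Things in the scene. Friction and masses are not known exactly. Their poses are not given: they have to be found in the camera images.
- blue_box_center (a point): Vial box to be stacked: pale tray, blue lid, 104 mm long (x axis), 62 mm wide (y axis), 50 mm high (z axis, out of the lid), 0.25 to 0.45 kg. Point: its centre, 25 mm above its base. Plain parallel sides, to be gripped across the 62 mm. Two lugs 9 mm high stand on its lid at x = +-30 mm. Starts in one of the rack's bays, flat on the slope, lid facing up and towards the robot.
- blue_box_base (a point): Centre of the blue box's underside (axes as above). The base has two recesses, centred at x = +30 and -30 mm, each 14.5 mm along x, 39 mm along y, 10.5 mm deep: they go over lugs of 12 by 36 mm with 1.2 mm to spare each way along x and 1.5 mm along y. The box fits equally well turned end for end.
- red_box_center (a point): The box to stack on: same make, size and axes, red lid, 0.77 kg, loose on the bench. Point: centre of its tray, 25 mm above the bench. With the blue box fully home the two centres are 50 mm apart in height; resting on the snap nibs it stands 5 to 6 mm too high, and with its recesses missing the lugs 9 mm too high.
- red_box_top (a point): Centre of the red tray at the height of its lid's top, 50 mm above the bench. The lid, 88 mm long between the tray's end walls, slides lengthwise: lid and lugs sit up to 5 mm off this point either way along x, which the point does not show; about 3 N moves them. No play along y. The two lugs (12 by 36 mm, 9 mm high, bevelled tops) stand 60 mm apart along x.
- red_box_nibs (a point): Point midway between the lugs at the height of the snap nibs, 4 mm above the red lid's top when the lid is centred. Each lug has one white sprung wedge nib, 20 mm wide, on its outer face. The blue box first goes about 3 mm down over the lugs and rests on the nibs; 10 to 15 N of push, its weight included, snaps it over them and down flat.
- rack_bay (a point): Pale metal rack, fixed, 364 mm wide (its y), three bays 124 mm apart; deck slopes 30 degrees, lowest on the robot's side, where a 14 mm lip stops the boxes. Point: on the deck in the middle bay, 46 mm above the bench, under the middle of a box; x axis level, away from the robot. Deck's high edge 81 mm above the bench; the boxes in it reach to about 116 mm.
- yellow_box_center (a point): Another vial box of the same size, yellow lid, in the rack; leave it there. Centre of the box, axes as for the blue box.
- green_box_center (a point): Another vial box of the same size, green lid, in the rack; leave it there. Centre of the box, axes as for the blue box.
- grey_box_center (a point): Another vial box of the same size, grey lid, on the bench; leave it there. Centre of the box.
- beaker: Glass beaker, 72 mm across, 95 mm high, standing on the bench. Origin at the centre of its underside.
- amber_bottle: Brown reagent bottle with a blue cap, 86 mm across, about 190 mm high. Origin at the centre of its underside.
- wash_bottle: White wash bottle, 74 mm across, 200 mm high. Origin at the centre of its underside.
- jar: Small glass jar with a black cap, 44 mm across, 50 mm high. Origin at the centre of its underside.
Not all that is in view belongs to the job. What is shaped like the part that bears blue_box_center but pink is not meant.

How it is judged:
On the way, in this order (a step that is already met when the one before it is completed fails the run):
1. the blue box is lifted clear of the rack (height (world z) of blue_box_center above 0.13 m), for 0.1 s.
2. the blue box is brought fully home on the red lid by the hand (fingers still on it), not dropped on (z of blue_box_center in the frame of red_box_center between 0.048 and 0.0515 m and x of blue_box_center in the frame of red_box_center between -0.009 and 0.009 m and y of blue_box_center in the frame of red_box_center between -0.003 and 0.003 m and contact force between the fingers and blue_box above 0.5 N), for 0.05 s.
At the end, for the whole second after the job is handed in: The blue box sits fully down on the red box: centres 48 to 51.5 mm apart in height, within 3 mm across the width and 9 mm along the length, squared to within 0.07 rad either way round, both level to 0.03 rad, the red box within 30 mm of where it stood, nothing held (z of blue_box_center in the frame of red_box_center between 0.048 and 0.0515 m and x of blue_box_center in the frame of red_box_center between -0.009 and 0.009 m and y of blue_box_center in the frame of red_box_center between -0.003 and 0.003 m and angle between the x axis of blue_box_center and the x axis of red_box_center, either way round below 0.07 rad and angle between each of blue_box_center, red_box_center's own z axis and vertical below 0.03 rad and distance of red_box_center from where it was at the start of the episode below 0.03 m); the robot touches nothing.
It fails at once if the blue box is slammed or pressed onto the red one with more than 100 N (contact force between blue_box and red_box above 100 N).
It fails at once if the blue box is tipped more than 60 degrees from upright (angle between blue_box_center's own z axis and vertical above 1.05 rad).
It fails at once if another box is moved more than 20 mm (distance of any of yellow_box_center, green_box_center, grey_box_center from where it was at the start of the episode above 0.02 m).
It fails at once if the glassware or a bottle is moved more than 20 mm or knocked over (distance of any of beaker, amber_bottle, wash_bottle, jar from where it was at the start of the episode above 0.02 m or angle between any of beaker, amber_bottle, wash_bottle, jar's own z axis and vertical above 0.5 rad).
It also fails if it takes over 51 s, if anything falls off the work surface, if the arm or the gripper's body presses on something with over 40 N, if the wrist force passes 120 N, or if a joint passes its speed limit or range.

ROBOT

A 7-joint arm with a two-finger parallel gripper is mounted at the origin on the work surface. World frame = base frame: x ahead of the robot, y to its left, z up, the work surface at z = 0. Lengths are in m, angles in rad, forces in N, time in s.
With the tool pointing down it reaches from about 0.4 to 0.85 m from the base axis. Payload 10.4 kg.
Tool frame: the origin (TCP) lies at the very end of the fingers, on their centre line; the grasp point (between the pads) lies 19 mm behind it; z points along the fingers, y is the direction in which the jaws open and shut (so a half turn about z gives the same grasp; the last joint's range is limited). The gripper opens to 87 mm and grips with 3 to 60 N. Pads are 19 mm wide; open, the fingers measure 117 mm over their backs; the gripper's body (75 mm by 190 mm) begins 51 mm behind the grasp point.
Start: joints at [1.189, 0.332, -0.065, 1.46, 0.022, 1.35, -0.088], TCP at [0.219, -0.585, 0.223] pointing down, gripper open.
Joint ranges: [-2.6, 2.6], [-0.5, 2.12], [-1.47, 1.34], [0.16, 2.42], [-1.27, 4.41], [0.06, 2.06], [-2.6, 2.6]. Speed limits (rad/s): [2.22, 2.22, 2.79, 2.79, 3.14, 3.14, 3.14].

INTERFACE

Orientations are given as a unit quaternion [x, y, z, w].
In Python, from station import get_state, camera, hand_in gives the robot as it stands.
- The arm moves only by the tool drive_tool, never from a script. Its argument "targets" is a list of rows, each an object of numbers: "dx", "dy", "dz": the shift along the tool's x, y, z in mm; "twist": the turn about the tool's z in degrees. In form: [{"dx": .., "dy": .., "dz": .., "twist": ..}, ...]. A call has 1 to 10 rows; each row is the pose to reach, as a shift and turn from the pose commanded when the call began, along the tool's axes at that moment; what a row does not reach only later rows make up. A row lasts 1/10 s, in which the tool goes at most 50 mm and 8.59 degrees, less where a joint would pass 70% of its speed; a pose out of reach is approached as far as the arm can. A call with a gripper value outside its range is refused whole. "grip" is the opening, from 0 (shut) to 1 (fully open), set as the call begins (left out, the last holds). The fingers move at their own pace and stop on an object; the grip force is fixed at half the most. Time passes only in rows, so rows that repeat a pose let the fingers close. It gives the time, the measured TCP pose, the force and the opening at its end, in the units of the state.
- get_state(): the state, without advancing time (a new reading comes with each control period).
- camera(name): name is "scene" or "top" or "wrist"; returns a dict with "color" (420x560x3 uint8, red, green, blue), "camera_matrix" (3x3 intrinsics, pixels), "R" (3x3) and "t" (3): a world point X has camera coordinates R X + t. Camera axes: x right, y down, z forward; pixel columns grow to the right and rows downward; lengths in m; the calibration is good to about 2 mm. A picture is of the moment at which its call begins. There is no depth.
- hand_in(): hands the job in, once; it reports no verdict.
The state is a dict: "time": time; "q": joint angles; "dq": joint speeds; "joint_efforts": joint torques, N m; "tcp_pos": TCP position; "orientation": TCP orientation; "force": force on the tool from outside, world axes, zero at the start; "moment": the same for the moment, N m; "gripper_width": opening from 0.0 (shut) to 1.0 (fully open).
Only numpy, scipy, OpenCV 4.12 (cv2) and the standard library are available. Lean on these libraries where they do the work, as an engineer would, in place of code of your own. Each camera call takes 0.05 s, during which the arm holds its last target.

## Working session

There is one attempt and no reset: what is moved stays moved. The work goes in short steps, Python scripts to look and compute and a tool call to move; the robot and the scene stay as the last step left them, time stands still between calls to the robot, and variables do not carry over. Pictures are saved under pics/ and viewed, and the job is handed in when it is done.

Besides the shell and the picture viewer there is one more tool, called after "Call:" as a command line: name --argument value ..., lists and objects as JSON in quotes. drive_tool: Moves the arm, as the interface text tells. Its arguments: {"type":"object","properties":{"targets":{"type":"array","items":{"type":"object","properties":{"dx":{"type":"number"},"dy":{"type":"number"},"dz":{"type":"number"},"twist":{"type":"number"}}}},"grip":{"type":"number"}},"required":["targets"]}

```bash
mkdir -p pics; ls
python3 - <<'E'
from station import get_state, camera
import cv2
s=get_state()
for k,v in s.items(): print(k,v)
for n in ("scene","top","wrist"):
    c=camera(n); cv2.imwrite(f"pics/{n}0.png",c["color"][:,:,::-1]); print(n,c["camera_matrix"],c["R"],c["t"])
E
```

```text
pics
time 0.0
q [ 1.18942434  0.33287123 -0.0647038   1.46094885  0.02163529  1.34987439
 -0.08849919]
dq [-0.00069607  0.00169792 -0.00093159 -0.00251268 -0.00110813 -0.0001711
 -0.00064526]
joint_efforts [-9.95990013e-04 -6.23246241e+01  2.40984466e-02 -3.89891338e+01
 -6.15042541e-02  3.98025813e-02  1.82905665e-04]
tcp_pos [ 0.21930452 -0.58485321  0.22175075]
orientation [ 9.83950219e-01  1.78441792e-01 -1.73125760e-04 -6.80948510e-04]
force [-0.77954019 -0.29448522 -0.18896227]
moment [0.0076512  0.00799556 0.00616648]
gripper_width 0.9977561841142667
scene [[492.65009023   0.         283.29444672]
 [  0.         492.65009023 208.90090991]
 [  0.           0.           1.        ]] [[-0.32882538  0.94425652 -0.01592181]
 [ 0.81202831  0.27409053 -0.51525178]
 [-0.48216583 -0.18235682 -0.85689095]] [ 0.10701804 -0.44536629  1.57729895]
top [[539.36339402   0.         280.50056853]
 [  0.         539.36339402 206.42223489]
 [  0.           0.           1.        ]] [[ 0.01858196 -0.99979493  0.00805079]
 [-0.99148974 -0.01946412 -0.12872154]
 [ 0.12885184 -0.00559037 -0.9916481 ]] [0.05667068 0.59630031 1.50899672]
wrist [[377.92379194   0.         273.85998812]
 [  0.         377.92379194 219.01305413]
 [  0.           0.           1.        ]] [[ 0.35091728 -0.93640475 -0.00178835]
 [-0.89583382 -0.33626819  0.29052618]
 [-0.27265146 -0.10034859 -0.95686537]] [-0.62291118 -0.03508997  0.39098443]
```

View pics/scene0.png

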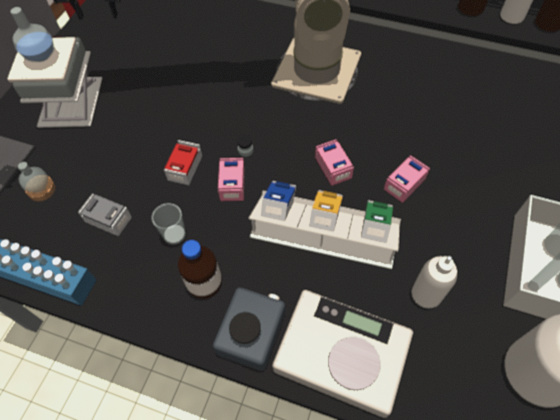

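View pics/top0.png

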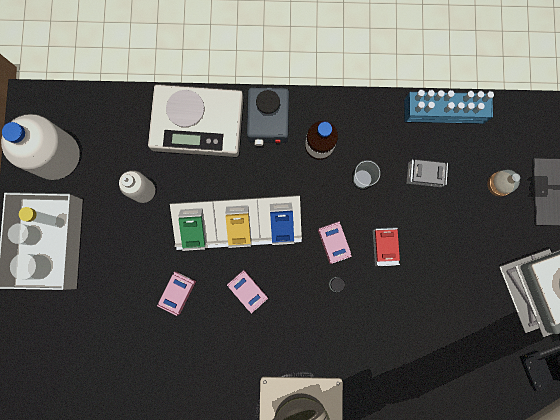

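View pics/wrist0.png

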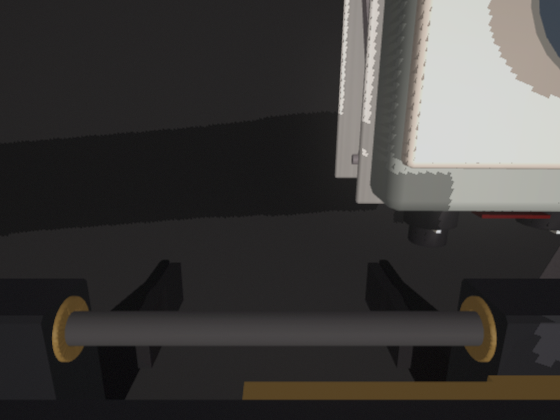

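Target: the blue-lidded box in the rack, at top image (282,224). The pink boxes with blue lugs at (335,242), (247,292) and (176,293) are decoys. Red box is at top (387,246). I'll check this in a crop and get coarse positions.

```bash
cat > h.py <<'E'
import numpy as np, cv2
from station import get_state, camera
def px2plane(c,u,v,z):
    K,R,t=np.array(c["camera_matrix"]),np.array(c["R"]),np.array(c["t"])
    d=R.T@np.linalg.inv(K)@np.array([u,v,1.]); o=-R.T@t
    return o+d*(z-o[2])/d[2]
def proj(c,X):
    p=np.array(c["camera_matrix"])@(np.array(c["R"])@np.array(X)+np.array(c["t"])); return p[:2]/p[2]
def rect(c,lo,hi,roi=None,k=3):
    hsv=cv2.cvtColor(c["color"],cv2.COLOR_RGB2HSV)
    m=cv2.inRange(hsv,np.array(lo),np.array(hi))
    if roi: 
        mm=np.zeros_like(m); x0,y0,x1,y1=roi; mm[y0:y1,x0:x1]=m[y0:y1,x0:x1]; m=mm
    m=cv2.morphologyEx(m,cv2.MORPH_CLOSE,np.ones((k,k)))
    cs,_=cv2.findContours(m,cv2.RETR_EXTERNAL,cv2.CHAIN_APPROX_NONE)
    cs=sorted(cs,key=cv2.contourArea)[::-1]
    return cs,m
E
python3 - <<'E'
from h import *
c=camera("top")
im=c["color"][180:320,150:440,::-1]
cv2.imwrite("pics/crop1.png",cv2.resize(im,None,fx=2.7,fy=2.7,interpolation=cv2.INTER_CUBIC))
cs,_=rect(c,(108,150,60),(125,255,255),(262,190,302,255))
r=cv2.minAreaRect(cs[0]);print("blue",r,[px2plane(c,*p,.09).round(3) for p in cv2.boxPoints(r)],px2plane(c,*r[0],.09))
cs,_=rect(c,(0,150,80),(8,255,255),(365,215,410,275))
r=cv2.minAreaRect(cs[0]);print("red",r,[px2plane(c,*p,.05).round(3) for p in cv2.boxPoints(r)],px2plane(c,*r[0],.05))
for n,u,v,z in [("jar",337,285,.05),("beaker",367,174,.05),("amber",322,140,.1),("pink",335,242,.05)]: print(n,px2plane(c,u,v,z))
for n,u,v in [("rackL",175,247),("rackR",301,242),("rackTR",299,197)]: print(n,px2plane(c,u,v,.03),px2plane(c,u,v,.08))
E
```

```text
blue ((281.96697998046875, 226.03807067871094), (29.852514266967773, 22.157833099365234), 85.91438293457031) [array([0.572, 0.098, 0.09 ]), array([0.578, 0.036, 0.09 ]), array([0.496, 0.029, 0.09 ]), array([0.49, 0.09, 0.09])] [0.53390408 0.06328315 0.09      ]
red ((387.03277587890625, 245.05690002441406), (31.240116119384766, 22.373092651367188), 86.633544921875) [array([ 0.531, -0.201,  0.05 ]), array([ 0.536, -0.264,  0.05 ]), array([ 0.448, -0.269,  0.05 ]), array([ 0.443, -0.206,  0.05 ])] [ 0.48945123 -0.2348517   0.05      ]
jar [ 0.37515066 -0.09397031  0.05      ]
beaker [ 0.69238451 -0.17861632  0.05      ]
amber [ 0.7768796  -0.04429305  0.1       ]
pink [ 0.49527773 -0.0877045   0.05      ]
rackL [0.47360768 0.36666742 0.03      ] [0.47108378 0.35726938 0.08      ]
rackR [0.49472664 0.00746418 0.03      ] [0.49151826 0.00970822 0.08      ]
rackTR [0.6247085  0.01502944 0.03      ] [0.6172873  0.01702828 0.08      ]
```

View pics/crop1.png

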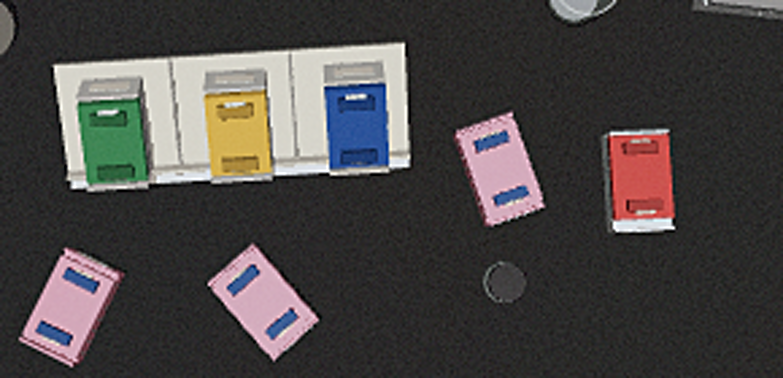

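Blue-lidded box confirmed: right-hand bay of the rack, about (0.53, 0.063). The pink ones stand loose on the bench and are ruled out. Next, compute the wrist camera geometry and the move.

```bash
cat >> h.py <<'E'
from scipy.spatial.transform import Rotation as Ro
def tool():
    s=get_state(); return np.array(s["tcp_pos"]),Ro.from_quat(s["orientation"]).as_matrix(),s
def go(p,yaw=None):
    """shift in tool mm to reach p; twist deg so that tool x points at yaw deg"""
    t,R,s=tool(); d=R.T@(np.array(p)-t)*1000
    ya=np.degrees(np.arctan2(R[1,0],R[0,0]))
    print("tcp",t.round(4),"yaw %.2f"%ya,"d",d.round(1),"twist",None if yaw is None else round(ya-yaw,2), "F",np.round(s["force"],1),"w %.3f"%s["gripper_width"],"t %.2f"%s["time"])
E
python3 - <<'E'
from h import *
c=camera("wrist");t,R,s=tool()
o=-np.array(c["R"]).T@np.array(c["t"]); print("cam in tool",R.T@(o-t)); print("axes in tool (rows x,y,z)",(np.array(c["R"])@R).round(3))
go([.43,-.235,.23],3.5)
E
```

```text
cam in tool [ 0.07988993 -0.00127538 -0.1612423 ]
axes in tool (rows x,y,z) [[-0.     1.     0.001]
 [-0.957 -0.    -0.29 ]
 [-0.29  -0.001  0.957]]
tcp [ 0.2194 -0.5851  0.2222] yaw 20.56 d [ 320.1 -253.8   -7.7] twist 17.06 F [0.5 0.6 0.4] w 1.007 t 0.25
```

Call:
drive_tool --targets '[{"dx": 45,"dy": -20,"dz": -8,"twist": 6},{"dx": 90,"dy": -60,"dz": -8,"twist": 12},{"dx": 130,"dy": -95,"dz": -8,"twist": 17},{"dx": 165,"dy": -130,"dz": -8,"twist": 17},{"dx": 200,"dy": -160,"dz": -8,"twist": 17},{"dx": 240,"dy": -190,"dz": -8,"twist": 17},{"dx": 280,"dy": -222,"dz": -8,"twist": 17},{"dx": 320,"dy": -254,"dz": -8,"twist": 17},{"dx": 320,"dy": -254,"dz": -8,"twist": 17},{"dx": 320,"dy": -254,"dz": -8,"twist": 17}]' --grip 1

```text
time: 1.25
tcp_pos: [0.4309, -0.2332, 0.2307]
orientation: [0.999, 0.033, 0.0, 0.0]
force: [0.6, -1.7, -0.3]
gripper_width: 1.002
```

Run:
```python
from h import *
c=camera("wrist");go([.43,-.235,.23],3.5)
cv2.imwrite("pics/w1.png",c["color"][:,:,::-1])
np.save("c_red.npy",c,allow_pickle=True)
```

```text
tcp [ 0.4298 -0.2353  0.2305] yaw 3.61 d [ 0.2 -0.3  0.5] twist 0.11 F [-1.2 -1.1 -0.4] w 1.003 t 1.30
```

View pics/w1.png

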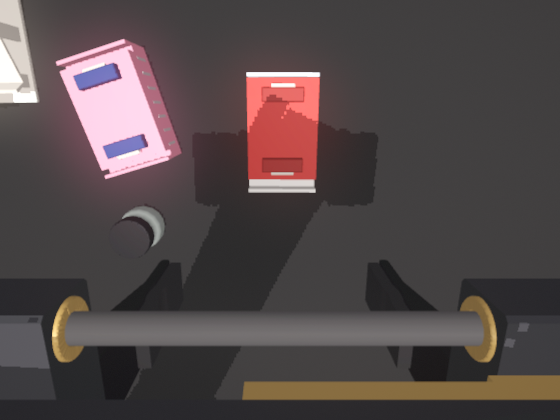

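Run:
```python
from h import *
c=np.load("c_red.npy",allow_pickle=True).item()
im=c["color"][60:205,225:345,::-1]
cv2.imwrite("pics/w1c.png",cv2.resize(im,None,fx=4,fy=4,interpolation=cv2.INTER_NEAREST))
hsv=cv2.cvtColor(c["color"],cv2.COLOR_RGB2HSV)
for r in range(68,198,3): print(r,c["color"][r,282],c["color"][r,255])
print([ (u,tuple(c["color"][125,u])) for u in list(range(243,252))+list(range(314,324))])
```

```text
68 [88 69 70] [86 69 70]
71 [89 69 70] [88 69 70]
74 [255 255 255] [255 255 255]
77 [234 134 131] [240 165 164]
80 [255 128 123] [255 125 120]
83 [255 226 218] [255 126 120]
86 [255 238 230] [255 125 120]
89 [234 109 105] [255 125 120]
92 [234 110 105] [255 125 119]
95 [233 109 104] [255 125 119]
98 [217  98  95] [255 125 120]
101 [163  60  59] [255 125 120]
104 [201  79  77] [255 125 120]
107 [202  79  77] [255 125 120]
110 [201  79  76] [255 124 119]
113 [201  79  76] [255 124 118]
116 [244 107 102] [243 104 100]
119 [200  77  74] [198  73  71]
122 [200  77  75] [198  73  71]
125 [200  76  74] [197  73  70]
128 [200  76  74] [197  73  71]
131 [200  76  72] [196  73  70]
134 [199  75  72] [196  72  69]
137 [199  76  72] [196  71  69]
140 [198  74  72] [196  72  69]
143 [198  75  72] [196  71  69]
146 [198  75  72] [196  72  69]
149 [198  74  71] [195  71  69]
152 [197  74  70] [195  71  68]
155 [197  74  71] [194  70  67]
158 [130  45  44] [194  70  67]
161 [161  62  58] [194  70  68]
164 [161  60  59] [194  70  67]
167 [161  61  60] [193  70  67]
170 [160  62  60] [193  69  65]
173
[... 560 characters left out ...]
t8(122), np.uint8(116))), (249, (np.uint8(252), np.uint8(111), np.uint8(106))), (250, (np.uint8(242), np.uint8(104), np.uint8(99))), (251, (np.uint8(242), np.uint8(104), np.uint8(99))), (314, (np.uint8(202), np.uint8(79), np.uint8(76))), (315, (np.uint8(202), np.uint8(80), np.uint8(77))), (316, (np.uint8(201), np.uint8(79), np.uint8(76))), (317, (np.uint8(170), np.uint8(70), np.uint8(67))), (318, (np.uint8(107), np.uint8(53), np.uint8(53))), (319, (np.uint8(73), np.uint8(47), np.uint8(46))), (320, (np.uint8(72), np.uint8(46), np.uint8(46))), (321, (np.uint8(73), np.uint8(47), np.uint8(47))), (322, (np.uint8(72), np.uint8(47), np.uint8(48))), (323, (np.uint8(71), np.uint8(46), np.uint8(47)))]
```

View pics/w1c.png

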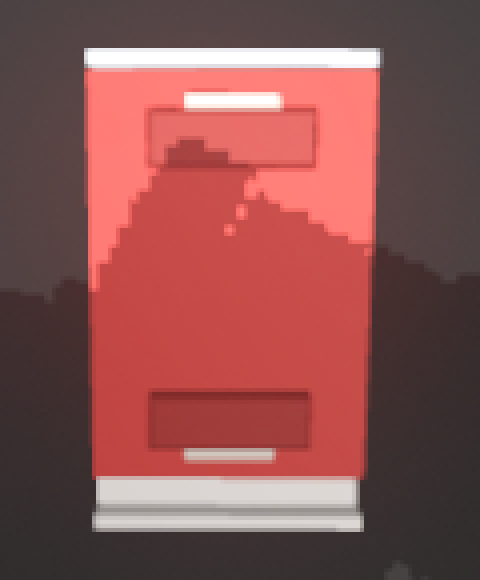

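Run:
```python
from h import *
c=np.load("c_red.npy",allow_pickle=True).item()
P=lambda x,y,z: px2plane(c,225+x/4-.5,60+y/4-.5,z)
yaw=lambda a,b: np.degrees(np.arctan2(*(b-a)[1::-1]))
f=[P(149,108,.058),P(316,108,.058),P(149,166,.058),P(316,166,.058)]
n=[P(150,392,.058),P(311,392,.058),P(150,449,.058),P(311,449,.058)]
fc=np.mean(f,0);nc=np.mean(n,0)
print("far",fc,"near",nc,"mid",(fc+nc)/2,"yaw",yaw(nc,fc),"dist",np.linalg.norm(fc-nc), [np.linalg.norm(f[0]-f[1]),np.linalg.norm(f[0]-f[2]),np.linalg.norm(n[0]-n[1]),np.linalg.norm(n[0]-n[2])])
t=[P(84,48,.05),P(381,48,.05),P(93,530,.05),P(363,530,.05)]
print([x.round(4) for x in t],"center",np.mean(t,0),"yaw",yaw(t[2],t[0]),yaw(t[3],t[1]),"len",np.linalg.norm((t[0]+t[1]-t[2]-t[3])/2),np.linalg.norm(t[0]-t[1]),np.linalg.norm(t[2]-t[3]))
# lid
l=[P(85,70,.05),P(380,70,.05),P(93,478,.05),P(366,478,.05)]
print("lid center",np.mean(l,0),"len",np.linalg.norm((l[0]+l[1]-l[2]-l[3])/2),"yaw",yaw(l[2]+l[3],l[0]+l[1]))
```

```text
far [ 0.5189889  -0.23346287  0.058     ] near [ 0.45955004 -0.23734763  0.058     ] mid [ 0.48926947 -0.23540525  0.058     ] yaw 3.73938142559578 dist 0.05956567604482435 [np.float64(0.034855927816129874), np.float64(0.011556459817892425), np.float64(0.03542877632394986), np.float64(0.01262926962303502)]
[array([ 0.535, -0.201,  0.05 ]), array([ 0.5391, -0.2636,  0.05  ]), array([ 0.431 , -0.2077,  0.05  ]), array([ 0.4351, -0.27  ,  0.05  ])] center [ 0.48504157 -0.23558845  0.05      ] yaw 3.6760306724113683 3.5091070572943046 len 0.10422968362019112 0.06279044738821829 0.06248680167286007
lid center [ 0.48895387 -0.2354811   0.05      ] len 0.08768125009300234 yaw 3.7159550593817543
```

Call:
drive_tool --targets '[{"dx": 10,"dy": -40,"dz": 0},{"dx": 20,"dy": -80,"dz": 0},{"dx": 30,"dy": -120,"dz": 0},{"dx": 40,"dy": -160,"dz": 0},{"dx": 50,"dy": -200,"dz": 0},{"dx": 60,"dy": -240,"dz": 0},{"dx": 65,"dy": -275,"dz": 0},{"dx": 65,"dy": -292,"dz": 0},{"dx": 65,"dy": -292,"dz": 0}]'

```text
invalid input at $.targets[0]: expected keys dx, dy, dz, twist
```

Run:
```python
from h import *
c=camera("wrist");go([.534,.063,.23],4)
cv2.imwrite("pics/w2.png",c["color"][:,:,::-1])
np.save("c_blue.npy",c,allow_pickle=True)
```

```text
tcp [ 0.4292 -0.2364  0.2304] yaw 3.48 d [ 1.228e+02 -2.925e+02  2.000e-01] twist -0.52 F [-0.5 -0.7 -0.6] w 1.003 t 1.35
```

View pics/w2.png

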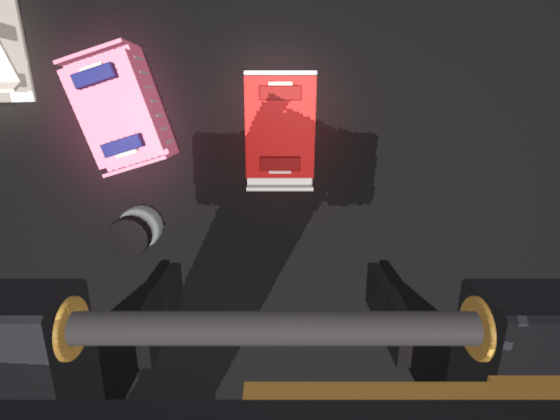

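The picture shows the same view (call refused for missing keys): red box cols 244-317, rows 71-190, about 2-3 px shifted. I'll use it for a second red measurement.

```bash
cat >> h.py <<'E'
def redlid(c,roi,z=.05):
    cs,m=rect(c,(0,110,80),(10,255,255),roi,9); r=cv2.minAreaRect(cs[0]); b=cv2.boxPoints(r)
    W=np.array([px2plane(c,u,v,z) for u,v in b]); return r,W
E
python3 - <<'E'
from h import *
for f in ("c_red","c_blue"):
    c=np.load(f+".npy",allow_pickle=True).item()
    r,W=redlid(c,(235,65,330,200)); print(r,W.round(4).tolist(),W.mean(0).round(4))
    print(-np.array(c["R"]).T@c["t"])
E
```

```text
((282.5, 128.0), (102.0, 73.0), 90.0) [[0.5307, -0.2016, 0.05], [0.5347, -0.2635, 0.05], [0.4474, -0.2723, 0.05], [0.443, -0.2055, 0.05]] [ 0.489  -0.2357  0.05  ]
[ 0.51003947 -0.22676414  0.39205079]
((280.0, 126.5), (74.0, 103.0), 0.0) [[0.4427, -0.2049, 0.05], [0.531, -0.2015, 0.05], [0.5349, -0.264, 0.05], [0.447, -0.2725, 0.05]] [ 0.4889 -0.2357  0.05  ]
[ 0.50905895 -0.22900582  0.39187235]
```

Call:
drive_tool --targets '[{"dx": 10,"dy": -40,"dz": 0,"twist": 0},{"dx": 20,"dy": -80,"dz": 0,"twist": 0},{"dx": 30,"dy": -120,"dz": 0,"twist": 0},{"dx": 40,"dy": -160,"dz": 0,"twist": 0},{"dx": 50,"dy": -200,"dz": 0,"twist": 0},{"dx": 60,"dy": -240,"dz": 0,"twist": 0},{"dx": 65,"dy": -275,"dz": 0,"twist": 0},{"dx": 65,"dy": -292,"dz": 0,"twist": 0},{"dx": 65,"dy": -292,"dz": 0,"twist": 0},{"dx": 65,"dy": -292,"dz": 0,"twist": 0}]'

```text
time: 2.35
tcp_pos: [0.4769, 0.0582, 0.2304]
orientation: [1.0, 0.03, -0.0, 0.0]
force: [0.4, -1.1, -0.3]
gripper_width: 1.002
```

Run:
```python
from h import *
c=camera("wrist");go([.534,.063,.23],4)
cv2.imwrite("pics/w3.png",c["color"][:,:,::-1])
np.save("c_blue.npy",c,allow_pickle=True)
```

```text
tcp [0.4769 0.058  0.2304] yaw 3.37 d [57.3 -1.7  0.4] twist -0.63 F [ 0.1 -0.2  0.4] w 1.000 t 2.40
```

View pics/w3.png

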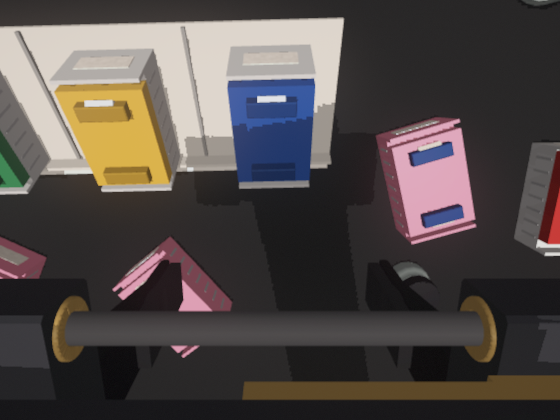

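View: blue box tray/lid corners: upper lid edge at row ~76 (cols 231-313), lower edge at row ~186 (cols 236-311). Zoom for exact corners.

Run:
```python
from h import *
c=np.load("c_blue.npy",allow_pickle=True).item()
im=c["color"][40:195,215:345,::-1]
cv2.imwrite("pics/w3c.png",cv2.resize(im,None,fx=3.8,fy=3.8,interpolation=cv2.INTER_NEAREST))
```

```text
(no output)
```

View pics/w3c.png

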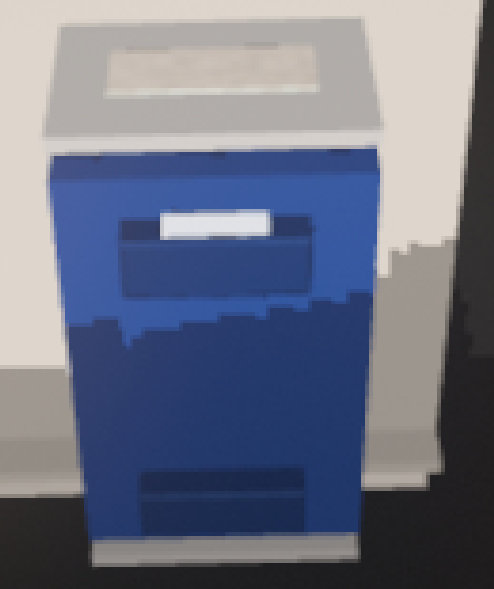

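Run:
```python
from h import *
c=np.load("c_blue.npy",allow_pickle=True).item()
P=lambda x,y,z: px2plane(c,215+x/3.8-.5,40+y/3.8-.5,z)
a,b,d,e=P(43,138,.1153),P(383,130,.1153),P(92,566,.0633),P(359,559,.0633)
ctr=(a+b+d+e)/4; v=(a+b-d-e)/2
print(a.round(4),b.round(4),d.round(4),e.round(4),ctr.round(4)); print("len",np.linalg.norm(v),"w",np.linalg.norm(a-b),np.linalg.norm(d-e),"yaw",np.degrees(np.arctan2(v[1],v[0])),[np.degrees(np.arctan2(q[0],-q[1])) for q in (b-a,e-d)])
v/=np.linalg.norm(v); w=(b-a)/np.linalg.norm(b-a); n=np.cross(w,v); print(n)
if n[2]<0:n=-n
cc=ctr-.025*n; print("box center",cc)
go([cc[0],cc[1],.235],3.9)
```

```text
[0.5728 0.0982 0.1153] [0.5778 0.0371 0.1153] [0.483  0.0911 0.0633] [0.4883 0.029  0.0633] [0.5305 0.0638 0.0893]
len 0.10390587936370868 w 0.06130461764054195 0.0622633389039055 yaw 4.840986657923711 [np.float64(4.661786017016858), np.float64(4.925834496132548)]
[-0.49879732 -0.0406737   0.86575952]
box center [0.54295542 0.06486292 0.06765601]
tcp [0.4769 0.058  0.2304] yaw 3.37 d [66.3 -3.  -4.6] twist -0.53 F [ 0.1 -0.2  0.4] w 1.000 t 2.40
```

Call:
drive_tool --targets '[{"dx": 35,"dy": -2,"dz": 0,"twist": -1.4},{"dx": 66,"dy": -3,"dz": 0,"twist": -1.4},{"dx": 66,"dy": -3,"dz": 40,"twist": -1.4},{"dx": 66,"dy": -3,"dz": 80,"twist": -1.4},{"dx": 66,"dy": -3,"dz": 90,"twist": -1.4},{"dx": 66,"dy": -3,"dz": 90,"twist": -1.4}]'

```text
time: 3.0
tcp_pos: [0.5416, 0.0658, 0.1396]
orientation: [0.999, 0.042, -0.001, 0.0]
force: [-0.6, 0.2, -0.3]
gripper_width: 1.002
```

Run:
```python
from h import *
c=camera("wrist");go([.543,.065,.058],4.8)
cv2.imwrite("pics/w4.png",c["color"][:,:,::-1])
c=camera("scene");cv2.imwrite("pics/s4.png",cv2.resize(c["color"][130:290,200:430,::-1],None,fx=3,fy=3))
```

```text
tcp [0.5427 0.0664 0.1414] yaw 4.87 d [ 0.2  1.4 83.4] twist 0.07 F [-0.1 -0.5  2. ] w 0.999 t 3.05
```

View pics/w4.png

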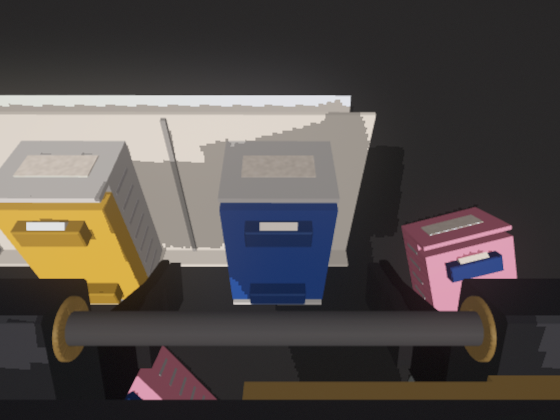

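View pics/s4.png

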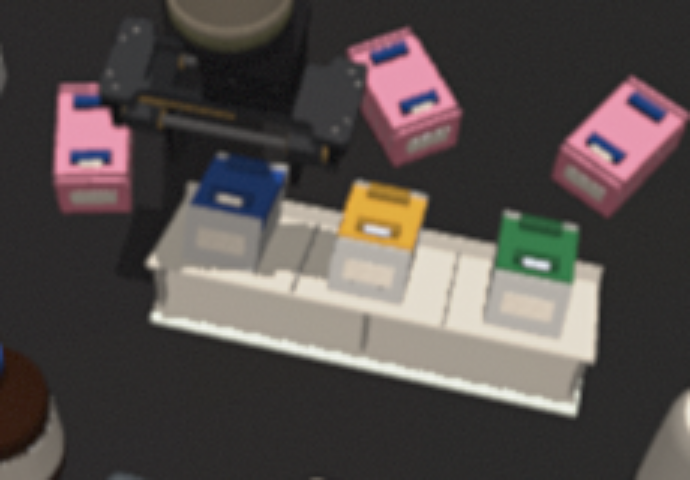

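Blue box (cols 222-338) is centred between the fingers (165-385); scene view agrees. Descend and grip.

Call:
drive_tool --targets '[{"dx": 0,"dy": 0,"dz": 30,"twist": 0},{"dx": 0,"dy": 0,"dz": 55,"twist": 0},{"dx": 0,"dy": 0,"dz": 75,"twist": 0},{"dx": 0,"dy": 0,"dz": 83,"twist": 0},{"dx": 0,"dy": 0,"dz": 83,"twist": 0}]'

```text
time: 3.6
tcp_pos: [0.5429, 0.0673, 0.0583]
orientation: [0.999, 0.043, 0.0, 0.0]
force: [0.0, -0.1, -0.4]
gripper_width: 0.999
```

Call:
drive_tool --targets '[{"dx": 0,"dy": 0,"dz": 0,"twist": 0},{"dx": 0,"dy": 0,"dz": 0,"twist": 0},{"dx": 0,"dy": 0,"dz": 0,"twist": 0},{"dx": 0,"dy": 0,"dz": 0,"twist": 0},{"dx": 0,"dy": 0,"dz": 0,"twist": 0},{"dx": 0,"dy": 0,"dz": 0,"twist": 0}]' --grip 0.6

```text
time: 4.2
tcp_pos: [0.5431, 0.0658, 0.0584]
orientation: [0.999, 0.043, 0.001, 0.001]
force: [-0.7, -6.4, 5.7]
gripper_width: 0.711
```

Call:
drive_tool --targets '[{"dx": 0,"dy": 0,"dz": -10,"twist": 0},{"dx": 0,"dy": 0,"dz": -25,"twist": 0},{"dx": 0,"dy": 0,"dz": -45,"twist": 0},{"dx": 0,"dy": 0,"dz": -70,"twist": 0},{"dx": 0,"dy": 0,"dz": -95,"twist": 0},{"dx": 0,"dy": 0,"dz": -120,"twist": 0},{"dx": 0,"dy": 0,"dz": -140,"twist": 0},{"dx": 0,"dy": 0,"dz": -150,"twist": 0},{"dx": 0,"dy": 0,"dz": -150,"twist": 0}]'

```text
time: 5.1
tcp_pos: [0.5429, 0.068, 0.2092]
orientation: [0.999, 0.043, 0.001, 0.0]
force: [-0.5, -0.0, -4.7]
gripper_width: 0.707
```

Run:
```python
from h import *
c=camera("wrist");go([.5,-.39,.2],3.6)
cv2.imwrite("pics/w5.png",c["color"][:,:,::-1])
c=camera("scene");cv2.imwrite("pics/s5.png",cv2.resize(c["color"][100:260,60:420,::-1],None,fx=2.2,fy=2.2))
```

```text
tcp [0.5423 0.0677 0.2078] yaw 4.97 d [-81.8 452.3   7.8] twist 1.37 F [-0.7  0.7 -4.8] w 0.707 t 5.15
```

View pics/w5.png

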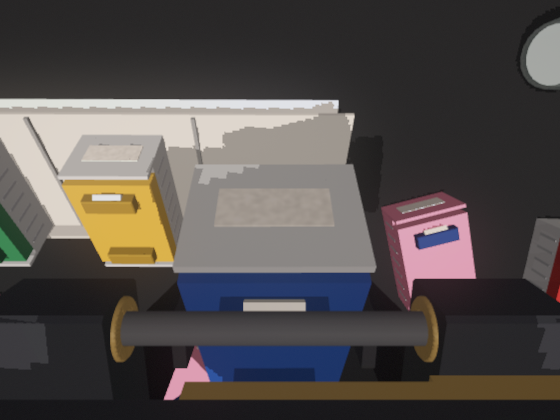

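View pics/s5.png

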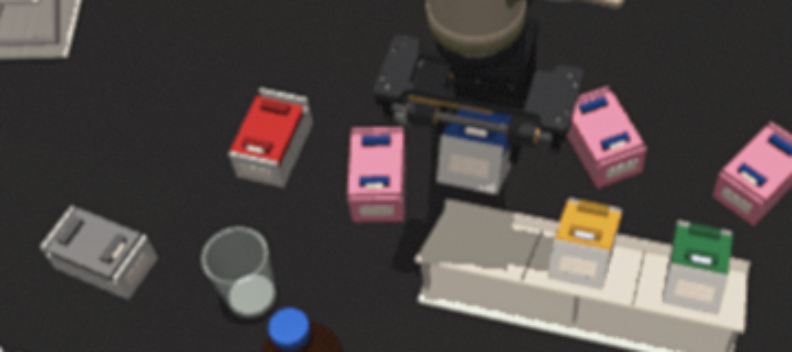

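Box is held, tilted about 30°, clear of the rack. Carry it to the free bench right of the red box to level it there.

Call:
drive_tool --targets '[{"dx": -5,"dy": 25,"dz": 0,"twist": 0},{"dx": -15,"dy": 70,"dz": 0,"twist": 0},{"dx": -25,"dy": 115,"dz": 0,"twist": 0},{"dx": -35,"dy": 160,"dz": 0,"twist": 0},{"dx": -45,"dy": 205,"dz": 0,"twist": 0},{"dx": -55,"dy": 250,"dz": 0,"twist": 0},{"dx": -60,"dy": 295,"dz": 0,"twist": 0},{"dx": -65,"dy": 340,"dz": 0,"twist": 0},{"dx": -75,"dy": 385,"dz": 0,"twist": 1.4},{"dx": -80,"dy": 425,"dz": 0,"twist": 1.4}]'

```text
time: 6.2
tcp_pos: [0.4977, -0.3651, 0.2058]
orientation: [1.0, 0.03, -0.001, -0.0]
force: [0.7, -0.9, -3.9]
gripper_width: 0.71
```

Call:
drive_tool --targets '[{"dx": 0,"dy": 25,"dz": 20,"twist": 0},{"dx": 0,"dy": 28,"dz": 60,"twist": 0},{"dx": 0,"dy": 28,"dz": 100,"twist": 0},{"dx": 0,"dy": 28,"dz": 125,"twist": 0},{"dx": 0,"dy": 28,"dz": 140,"twist": 0},{"dx": 0,"dy": 28,"dz": 140,"twist": 0}]'

```text
time: 6.8
tcp_pos: [0.4997, -0.3896, 0.0646]
orientation: [1.0, 0.031, -0.002, -0.002]
force: [-0.2, 0.6, -4.2]
gripper_width: 0.711
```

Run:
```python
from h import *
go([.5,-.39,.02],3.6)
c=camera("scene");cv2.imwrite("pics/s6.png",cv2.resize(c["color"][80:260,20:300,::-1],None,fx=2.8,fy=2.8))
```

```text
tcp [ 0.4997 -0.3896  0.0646] yaw 3.57 d [ 0.5  0.6 44.6] twist -0.03 F [-0.2  0.6 -4.2] w 0.711 t 6.80
```

View pics/s6.png

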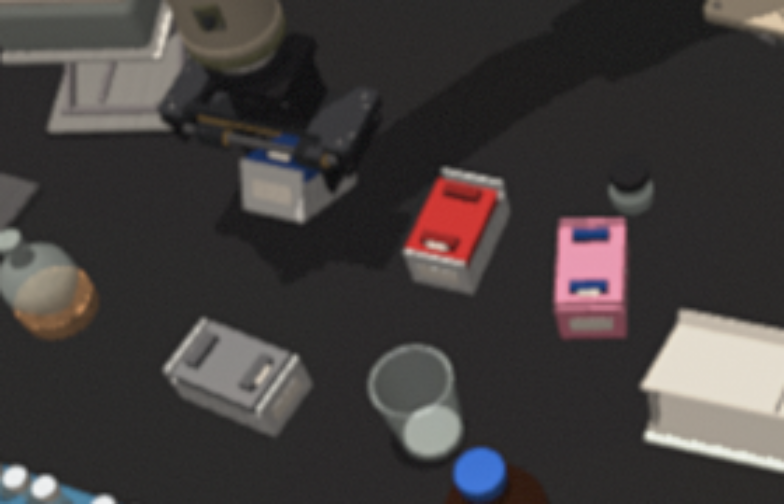

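Call:
drive_tool --targets '[{"dx": 0,"dy": 0,"dz": 15,"twist": 0},{"dx": 0,"dy": 0,"dz": 22,"twist": 0},{"dx": 0,"dy": 0,"dz": 26,"twist": 0},{"dx": 0,"dy": 0,"dz": 29,"twist": 0},{"dx": 0,"dy": 0,"dz": 32,"twist": 0},{"dx": 0,"dy": 0,"dz": 35,"twist": 0}]'

```text
time: 7.45
tcp_pos: [0.5042, -0.3907, 0.0354]
orientation: [1.0, 0.031, 0.003, 0.001]
force: [5.1, 3.6, 14.8]
gripper_width: 0.711
```

Run:
```python
from h import *
go([.5,-.39,.0144],3.6)
c=camera("scene");cv2.imwrite("pics/s7.png",cv2.resize(c["color"][100:200,60:200,::-1],None,fx=4,fy=4))
```

```text
tcp [ 0.5042 -0.3907  0.0354] yaw 3.61 d [-4.3 -1.  21. ] twist 0.01 F [ 5.1  3.6 14.8] w 0.711 t 7.45
```

View pics/s7.png

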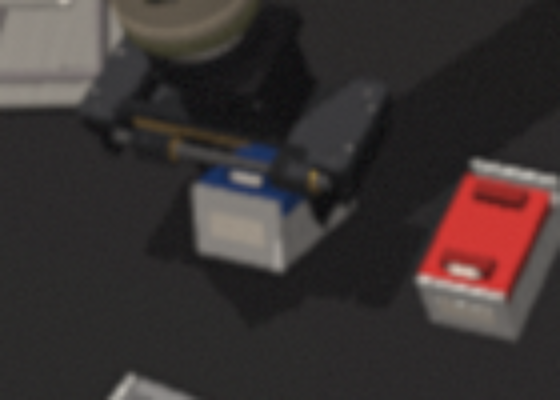

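Call:
drive_tool --targets '[{"dx": 0,"dy": 0,"dz": 3,"twist": 0},{"dx": 0,"dy": 0,"dz": 6,"twist": 0},{"dx": 0,"dy": 0,"dz": 9,"twist": 0},{"dx": 0,"dy": 0,"dz": 12,"twist": 0}]'

```text
time: 7.9
tcp_pos: [0.5094, -0.3905, 0.0263]
orientation: [0.999, 0.033, 0.007, 0.002]
force: [12.7, 3.5, 16.6]
gripper_width: 0.711
```

Call:
drive_tool --targets '[{"dx": 5,"dy": 0,"dz": 2,"twist": 0},{"dx": 10,"dy": 0,"dz": 4,"twist": 0},{"dx": 12,"dy": 0,"dz": 7,"twist": 0},{"dx": 14,"dy": 0,"dz": 9,"twist": 0},{"dx": 15,"dy": 0,"dz": 9,"twist": 0}]'

```text
time: 8.4
tcp_pos: [0.5172, -0.3902, 0.0132]
orientation: [1.0, 0.031, 0.001, 0.001]
force: [-3.0, 2.6, 11.9]
gripper_width: 0.714
```

Run:
```python
from h import *
go([.5,-.39,.0144],3.6)
c=camera("scene");cv2.imwrite("pics/s8.png",cv2.resize(c["color"][100:200,60:200,::-1],None,fx=4,fy=4))
```

```text
tcp [ 0.5172 -0.3902  0.0132] yaw 3.57 d [-17.2  -1.3  -1.2] twist -0.03 F [-3.   2.6 11.9] w 0.714 t 8.40
```

View pics/s8.png

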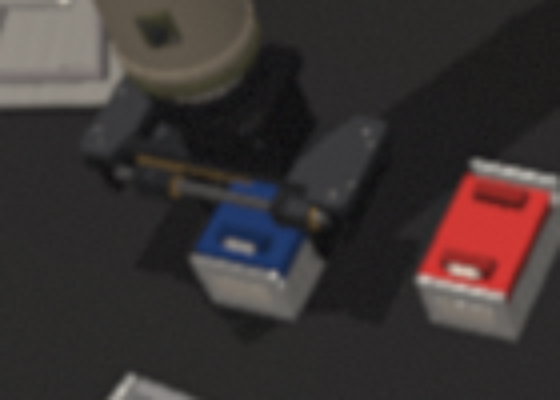

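The box now lies flat on the bench. Release, back off and measure it.

Call:
drive_tool --targets '[{"dx": 0,"dy": 0,"dz": 0,"twist": 0},{"dx": 0,"dy": 0,"dz": 0,"twist": 0},{"dx": 0,"dy": 0,"dz": -3,"twist": 0},{"dx": 0,"dy": 0,"dz": -3,"twist": 0}]' --grip 1

```text
time: 8.85
tcp_pos: [0.516, -0.3901, 0.0148]
orientation: [1.0, 0.031, 0.0, 0.0]
force: [-0.2, -0.0, 0.0]
gripper_width: 0.965
```

Call:
drive_tool --targets '[{"dx": 0,"dy": 0,"dz": -40,"twist": 0},{"dx": -10,"dy": 0,"dz": -80,"twist": 0},{"dx": -40,"dy": 0,"dz": -125,"twist": 0},{"dx": -65,"dy": 0,"dz": -170,"twist": 0},{"dx": -65,"dy": 0,"dz": -210,"twist": 0},{"dx": -65,"dy": 0,"dz": -210,"twist": 0},{"dx": -65,"dy": 0,"dz": -210,"twist": 0}]'

```text
time: 9.55
tcp_pos: [0.4515, -0.3942, 0.2256]
orientation: [1.0, 0.031, 0.001, 0.001]
force: [-0.1, 0.3, -0.9]
gripper_width: 0.999
```

Run:
```python
from h import *
c=camera("wrist");go([.5,-.39,.23],3.6)
cv2.imwrite("pics/w9.png",c["color"][:,:,::-1])
np.save("c_b2.npy",c,allow_pickle=True)
```

```text
tcp [ 0.4511 -0.3937  0.224 ] yaw 3.56 d [49.  -0.6 -6. ] twist -0.04 F [-0.4  0.1 -0.5] w 1.000 t 9.60
```

View pics/w9.png

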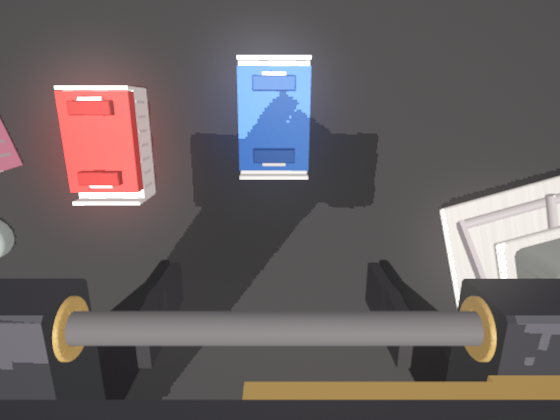

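Box stands flat: blue at cols 237-312, rows 56-179; red also in the same view at cols 55-155. Zoom for tray corners.

Run:
```python
from h import *
c=np.load("c_b2.npy",allow_pickle=True).item()
im=c["color"][45:190,215:335,::-1]
cv2.imwrite("pics/w9c.png",cv2.resize(im,None,fx=4,fy=4,interpolation=cv2.INTER_NEAREST))
im=c["color"][75:220,45:165,::-1]
cv2.imwrite("pics/w9r.png",cv2.resize(im,None,fx=4,fy=4,interpolation=cv2.INTER_NEAREST))
```

```text
(no output)
```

View pics/w9c.png

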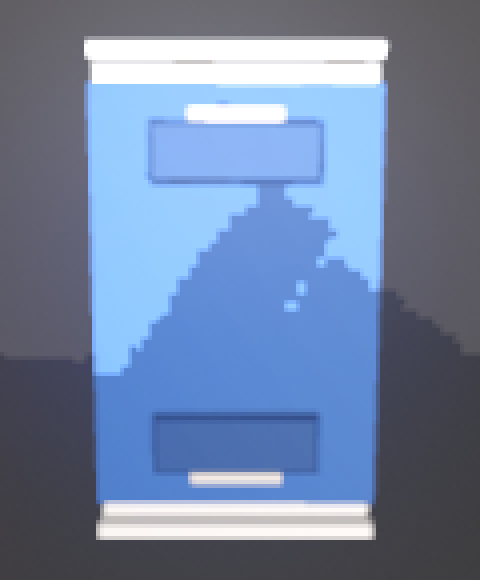

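View pics/w9r.png

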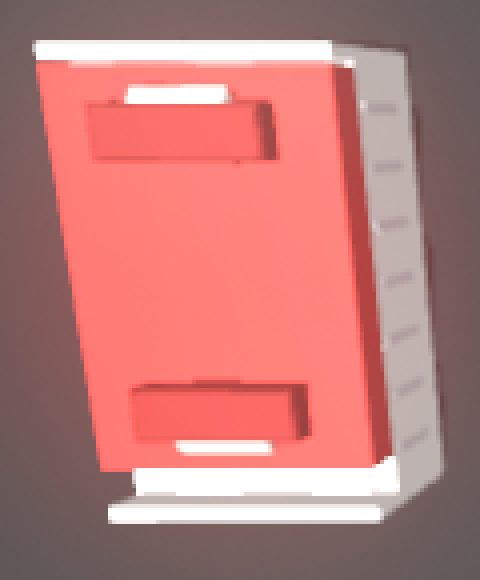

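Run:
```python
from h import *
c=np.load("c_b2.npy",allow_pickle=True).item()
yaw=lambda a,b: np.degrees(np.arctan2(*(b-a)[1::-1]))
def tray(pts,o,s=4,z=.05):
    t=[px2plane(c,o[0]+x/s-.5,o[1]+y/s-.5,z) for x,y in pts]
    print("ctr",np.mean(t,0).round(4),"yaw %.2f %.2f"%(yaw(t[2],t[0]),yaw(t[3],t[1])),"len",np.linalg.norm((t[0]+t[1]-t[2]-t[3])/2).round(4),np.linalg.norm(t[0]-t[1]).round(4),np.linalg.norm(t[2]-t[3]).round(4))
    return np.mean(t,0)
b=tray([(84,38),(390,38),(96,539),(376,539)],(215,45))
r=tray([(34,40),(332,40),(108,523),(381,523)],(45,75))
f=tray([(87,103),(258,103),(93,160),(268,160)],(45,75),z=.059)
n=tray([(132,388),(293,388),(133,440),(298,440)],(45,75),z=.059)
print((f+n)/2, yaw(n,f))
go([b[0],b[1],.04],3.6)
```

```text
ctr [ 0.5185 -0.3888  0.05  ] yaw 3.33 3.46 len 0.1044 0.063 0.0632
ctr [ 0.4851 -0.2362  0.05  ] yaw 3.15 3.27 len 0.1049 0.0626 0.0628
ctr [ 0.5191 -0.2346  0.059 ] yaw 0.75 6.83 len 0.0114 0.0354 0.0366
ctr [ 0.4597 -0.238   0.059 ] yaw -3.94 2.16 len 0.0116 0.0351 0.0364
[ 0.48938771 -0.23631032  0.059     ] 3.3355185995461114
tcp [ 0.4511 -0.3937  0.224 ] yaw 3.56 d [ 67.6  -0.6 184. ] twist -0.04 F [-0.4  0.1 -0.5] w 1.000 t 9.60
```

Call:
drive_tool --targets '[{"dx": 40,"dy": -0.5,"dz": 20,"twist": 0},{"dx": 67.5,"dy": -0.5,"dz": 60,"twist": 0},{"dx": 67.5,"dy": -0.5,"dz": 105,"twist": 0},{"dx": 67.5,"dy": -0.5,"dz": 150,"twist": 0},{"dx": 67.5,"dy": -0.5,"dz": 185,"twist": 0},{"dx": 67.5,"dy": -0.5,"dz": 203,"twist": 0},{"dx": 67.5,"dy": -0.5,"dz": 206,"twist": 0},{"dx": 67.5,"dy": -0.5,"dz": 206,"twist": 0},{"dx": 67.5,"dy": -0.5,"dz": 206,"twist": 0}]'

```text
time: 10.5
tcp_pos: [0.5192, -0.3893, 0.0195]
orientation: [1.0, 0.031, 0.001, 0.0]
force: [1.0, 1.0, 0.4]
gripper_width: 1.001
```

Call:
drive_tool --targets '[{"dx": 0,"dy": 0,"dz": 0,"twist": 0},{"dx": 0,"dy": 0,"dz": 0,"twist": 0},{"dx": 0,"dy": 0,"dz": 0,"twist": 0},{"dx": 0,"dy": 0,"dz": 0,"twist": 0},{"dx": 0,"dy": 0,"dz": 0,"twist": 0},{"dx": 0,"dy": 0,"dz": 0,"twist": 0}]' --grip 0.6

```text
time: 11.1
tcp_pos: [0.5187, -0.3895, 0.019]
orientation: [1.0, 0.031, 0.0, 0.0]
force: [-0.6, -0.3, 3.0]
gripper_width: 0.713
```

Call:
drive_tool --targets '[{"dx": 0,"dy": 0,"dz": -10,"twist": 0},{"dx": 0,"dy": 0,"dz": -30,"twist": 0},{"dx": 0,"dy": 0,"dz": -60,"twist": 0},{"dx": 0,"dy": 0,"dz": -90,"twist": 0},{"dx": 0,"dy": 0,"dz": -110,"twist": 0},{"dx": 0,"dy": 0,"dz": -115,"twist": 0},{"dx": 0,"dy": 0,"dz": -115,"twist": 0}]'

```text
time: 11.8
tcp_pos: [0.5186, -0.3891, 0.1337]
orientation: [1.0, 0.031, 0.0, 0.0]
force: [0.1, 0.1, -4.6]
gripper_width: 0.711
```

Run:
```python
from h import *
c=camera("wrist");go([.489,-.2357,.12],3.5)
cv2.imwrite("pics/w10.png",c["color"][:,:,::-1])
np.save("c_b3.npy",c,allow_pickle=True)
```

```text
tcp [ 0.518  -0.3888  0.1325] yaw 3.56 d [ -19.5 -154.6   12.7] twist 0.06 F [-0.7  1.1 -4.9] w 0.712 t 11.85
```

View pics/w10.png

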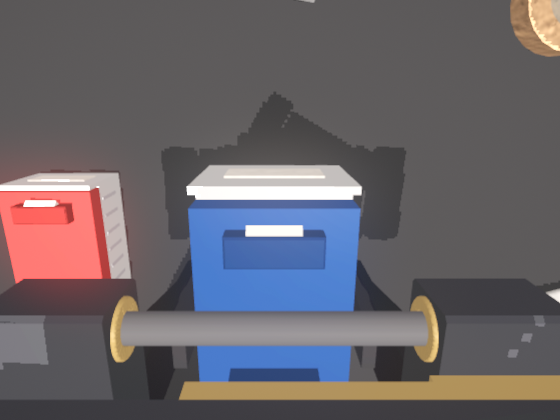

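Run:
```python
from h import *
c=np.load("c_b3.npy",allow_pickle=True).item()
im=c["color"][155:280,180:370,::-1]
cv2.imwrite("pics/w10c.png",cv2.resize(im,None,fx=4,fy=4,interpolation=cv2.INTER_NEAREST))
```

```text
(no output)
```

View pics/w10c.png

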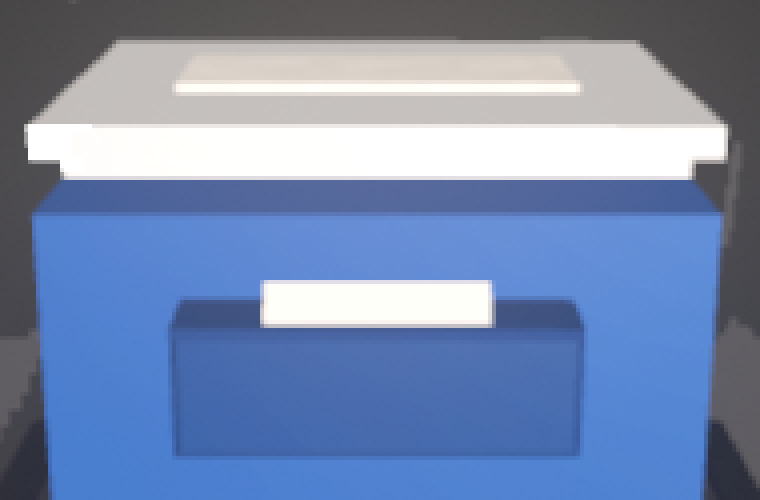

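Run:
```python
from h import *
c=np.load("c_b3.npy",allow_pickle=True).item()
t,R,s=tool()
Q=lambda x,y,z: px2plane(c,180+x/4-.5,155+y/4-.5,z)
for dz in (-.002,0,.002):
    zt=.1637+dz
    a,b=Q(27,124,zt),Q(728,124,zt); d,e=Q(117,40,zt-.05),Q(640,40,zt-.05)
    m=(a+b)/2; m2=(d+e)/2
    u=np.array([np.cos(np.radians(3.5)),np.sin(np.radians(3.5)),0])
    print(zt,"w",np.linalg.norm(a-b),np.linalg.norm(d-e),"yaw",np.degrees(np.arctan2(b[0]-a[0],a[1]-b[1])),"top ctr",(m-.052*u).round(4),"bot",(m2-.052*u).round(4))
```

```text
0.1617 w 0.06295530325312106 0.0635300105703393 yaw 3.5480696967621315 top ctr [ 0.518  -0.3878  0.1617] bot [ 0.518  -0.3879  0.1117]
0.1637 w 0.062011506257554916 0.06283724020575969 yaw 3.5480696967621124 top ctr [ 0.5184 -0.3877  0.1637] bot [ 0.5183 -0.3879  0.1137]
0.16570000000000001 w 0.06106770926198878 0.06214446984118012 yaw 3.5480696967621963 top ctr [ 0.5189 -0.3877  0.1657] bot [ 0.5186 -0.3879  0.1157]
```

Call:
drive_tool --targets '[{"dx": -2,"dy": -15,"dz": 0,"twist": 0},{"dx": -5,"dy": -45,"dz": 0,"twist": 0},{"dx": -10,"dy": -85,"dz": 0,"twist": 0},{"dx": -15,"dy": -120,"dz": 0,"twist": 0},{"dx": -19,"dy": -145,"dz": 0,"twist": 0},{"dx": -19.7,"dy": -153.5,"dz": 0,"twist": 0},{"dx": -19.7,"dy": -153.5,"dz": 0,"twist": 0},{"dx": -19.7,"dy": -153.5,"dz": 20,"twist": 0},{"dx": -19.7,"dy": -153.5,"dz": 40,"twist": 0},{"dx": -19.7,"dy": -153.5,"dz": 40,"twist": 0}]'

```text
time: 12.85
tcp_pos: [0.4872, -0.2379, 0.0903]
orientation: [1.0, 0.03, -0.002, -0.001]
force: [-0.4, -0.8, -5.5]
gripper_width: 0.708
```

Run:
```python
from h import *
c=camera("wrist");go([.489,-.2357,.0688],3.5)
cv2.imwrite("pics/w11.png",c["color"][:,:,::-1])
np.save("c_b4.npy",c,allow_pickle=True)
im=c["color"][140:265,180:370,::-1]
cv2.imwrite("pics/w11c.png",cv2.resize(im,None,fx=4,fy=4,interpolation=cv2.INTER_NEAREST))
c=camera("scene");cv2.imwrite("pics/s11.png",cv2.resize(c["color"][120:210,120:260,::-1],None,fx=5,fy=5))
```

```text
tcp [ 0.4882 -0.238   0.092 ] yaw 3.47 d [ 1.  -2.2 23.2] twist -0.03 F [-0.4 -0.3 -3.8] w 0.712 t 12.90
```

View pics/w11c.png

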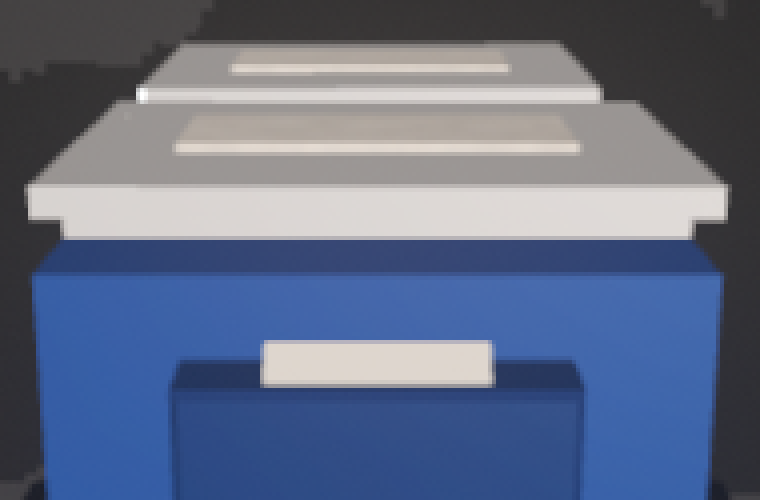

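View pics/s11.png

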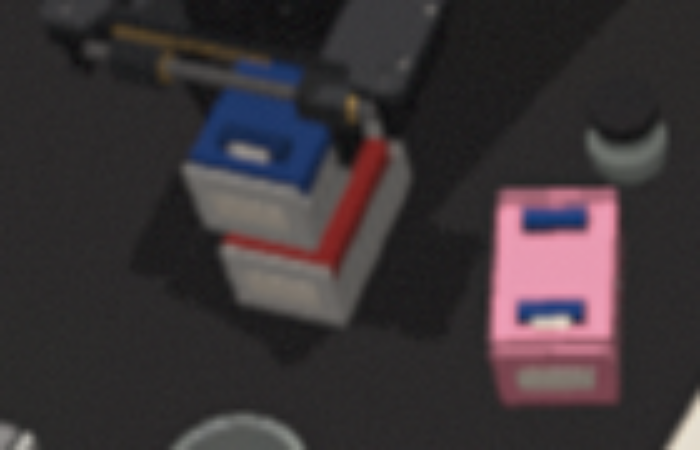

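Both boxes are visible: blue far edge cols 27-728 (crop), red far wall 137-601. Check the offset.

Run:
```python
from h import *
c=np.load("c_b4.npy",allow_pickle=True).item()
t,R,s=tool()
Q=lambda x,y,z: px2plane(c,180+x/4-.5,140+y/4-.5,z)
o=-np.array(c["R"]).T@c["t"];print(o)
zt=o[2]-.1612+.0312
L={}
for n,p,q,z in [("blueT",(27,184),(728,184),zt),("blueB",(117,100),(640,100),zt-.05),("redT",(137,87),(601,87),.05),("redB",(183,42),(559,42),0)]:
    a,b=Q(*p,z),Q(*q,z); m=(a+b)/2; L[n]=m
    print(n,z,m.round(4),"w",np.linalg.norm(a-b).round(4),"yaw",np.degrees(np.arctan2(b[0]-a[0],a[1]-b[1])).round(2))
B=(L["blueT"]+L["blueB"])/2; Rr=(L["redT"]+L["redB"])/2
print("red-blue in tool",(R.T@(Rr-B)*1000).round(2),(R.T@(L["redT"]-L["blueB"])*1000).round(2))
```

```text
[ 0.56729086 -0.2322413   0.25131571]
blueT 0.12131571152217213 [ 0.5394 -0.2335  0.1213] w 0.0614 yaw 3.48
blueB 0.07131571152217213 [ 0.5389 -0.2335  0.0713] w 0.0624 yaw 3.47
redT 0.05 [ 0.5372 -0.2323  0.05  ] w 0.0618 yaw 3.47
redB 0 [ 0.5372 -0.2323  0.    ] w 0.0619 yaw 3.47
red-blue in tool [-1.84 -1.31 71.32] [-1.61 -1.3  21.32]
```

Call:
drive_tool --targets '[{"dx": 2.3,"dy": -1.3,"dz": 0,"twist": 0},{"dx": 2.3,"dy": -1.3,"dz": 3,"twist": 0},{"dx": 2.3,"dy": -1.3,"dz": 6,"twist": 0},{"dx": 2.3,"dy": -1.3,"dz": 6,"twist": 0}]'

```text
time: 13.35
tcp_pos: [0.4914, -0.2357, 0.0873]
orientation: [1.0, 0.031, -0.0, -0.0]
force: [0.4, 0.7, -3.3]
gripper_width: 0.711
```

Run:
```python
from h import *
c=camera("wrist");go([.489,-.2357,.0688],3.5)
np.save("c_b5.npy",c,allow_pickle=True)
im=c["color"][140:265,180:370,::-1]
cv2.imwrite("pics/w12c.png",cv2.resize(im,None,fx=4,fy=4,interpolation=cv2.INTER_NEAREST))
```

```text
tcp [ 0.4914 -0.2357  0.0875] yaw 3.56 d [-2.4 -0.2 18.7] twist 0.06 F [-0.5 -0.8 -3.9] w 0.712 t 13.40
```

View pics/w12c.png

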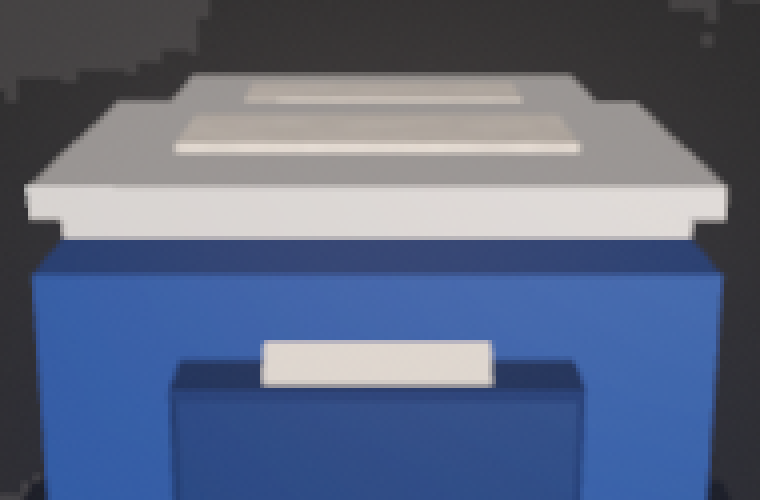

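Run:
```python
from h import *
c=np.load("c_b5.npy",allow_pickle=True).item()
t,R,s=tool()
Q=lambda x,y,z: px2plane(c,180+x/4-.5,140+y/4-.5,z)
o=-np.array(c["R"]).T@c["t"];print(o)
zt=o[2]-.1612+.0312
L={}
for n,p,q,z in [("blueT",(26,184),(728,184),zt),("blueB",(117,100),(640,100),zt-.05),("redB",(193,73),(571,73),0)]:
    a,b=Q(*p,z),Q(*q,z); m=(a+b)/2; L[n]=m
    print(n,z,m.round(4),"w",np.linalg.norm(a-b).round(4),"yaw",np.degrees(np.arctan2(b[0]-a[0],a[1]-b[1])).round(2))
print("red-blue in tool",(R.T@(L["redB"]-L["blueB"])*1000).round(2),(R.T@(L["redB"]-L["blueT"])*1000).round(2))
print("blue ctr",L["blueT"]-.052*np.array([np.cos(.061),np.sin(.061),0]))
```

```text
[ 0.57072217 -0.22957504  0.24864481]
blueT 0.11864480889613979 [ 0.5435 -0.2312  0.1186] w 0.0614 yaw 3.55
blueB 0.06864480889613979 [ 0.5432 -0.2313  0.0686] w 0.0624 yaw 3.55
redB 0 [ 0.5372 -0.2323  0.    ] w 0.0619 yaw 3.55
red-blue in tool [-6.06  0.59 68.65] [ -6.35   0.74 118.65]
blue ctr [ 0.49159925 -0.23434274  0.11864481]
```

Call:
drive_tool --targets '[{"dx": -2,"dy": 0.6,"dz": 1,"twist": 0},{"dx": -2,"dy": 0.6,"dz": 1,"twist": 0},{"dx": -2,"dy": 0.6,"dz": 1,"twist": 0},{"dx": -2,"dy": 0.6,"dz": 1,"twist": 0},{"dx": -2,"dy": 0.6,"dz": 1,"twist": 0}]'

```text
time: 13.9
tcp_pos: [0.4897, -0.2365, 0.0866]
orientation: [1.0, 0.031, 0.0, 0.0]
force: [0.3, -0.2, -5.0]
gripper_width: 0.713
```

Run:
```python
from h import *
c=camera("wrist");go([.489,-.2357,.0688],3.5)
np.save("c_b6.npy",c,allow_pickle=True)
im=c["color"][140:265,180:370,::-1]
cv2.imwrite("pics/w13c.png",cv2.resize(im,None,fx=4,fy=4,interpolation=cv2.INTER_NEAREST))
for i in range(3):
    c2=camera("wrist"); print(-np.array(c2["R"]).T@c2["t"])
np.save("c_b6.npy",c2,allow_pickle=True)
im=c2["color"][140:265,180:370,::-1]
cv2.imwrite("pics/w13d.png",cv2.resize(im,None,fx=4,fy=4,interpolation=cv2.INTER_NEAREST))
```

```text
tcp [ 0.4897 -0.2364  0.0866] yaw 3.56 d [-0.6 -0.8 17.8] twist 0.06 F [-0.4 -0.1 -4.7] w 0.708 t 13.95
[ 0.56893047 -0.23029158  0.24798042]
[ 0.56892582 -0.23028994  0.24796467]
[ 0.56892014 -0.23029064  0.24795162]
```

View pics/w13d.png

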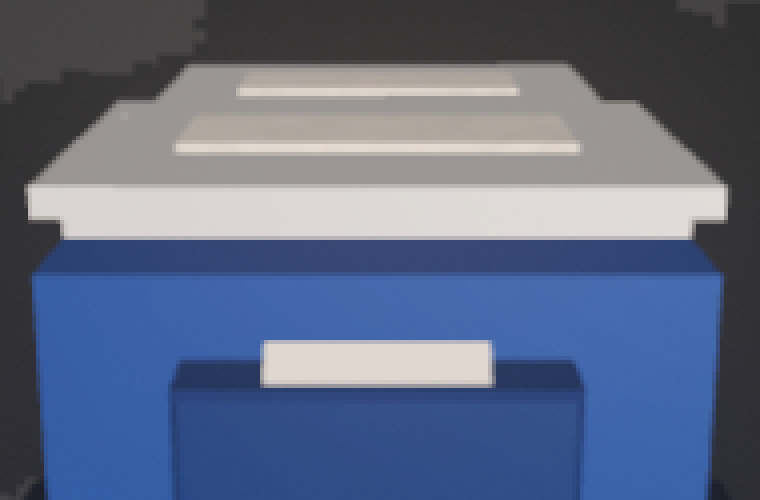

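Laterally aligned (red mid-column 378.5 vs blue 378), x about 0.4 mm long of the lugs. Descend gently onto the nibs.

Call:
drive_tool --targets '[{"dx": -0.4,"dy": 0,"dz": 2,"twist": 0},{"dx": -0.4,"dy": 0,"dz": 5,"twist": 0},{"dx": -0.4,"dy": 0,"dz": 8,"twist": 0},{"dx": -0.4,"dy": 0,"dz": 10,"twist": 0},{"dx": -0.4,"dy": 0,"dz": 11,"twist": 0},{"dx": -0.4,"dy": 0,"dz": 12,"twist": 0},{"dx": -0.4,"dy": 0,"dz": 12,"twist": 0}]'

```text
time: 14.8
tcp_pos: [0.4894, -0.2365, 0.0746]
orientation: [1.0, 0.031, 0.0, 0.0]
force: [0.1, -0.7, -4.1]
gripper_width: 0.707
```

TCP 74.6 mm means the base is ~3 mm below the lug tops with no contact force, so the lugs are in the recesses. Press on.

Call:
drive_tool --targets '[{"dx": 0,"dy": 0,"dz": 1,"twist": 0},{"dx": 0,"dy": 0,"dz": 2,"twist": 0},{"dx": 0,"dy": 0,"dz": 3,"twist": 0},{"dx": 0,"dy": 0,"dz": 4,"twist": 0},{"dx": 0,"dy": 0,"dz": 4,"twist": 0}]'

```text
time: 15.3
tcp_pos: [0.4887, -0.2365, 0.0699]
orientation: [1.0, 0.031, -0.0, -0.0]
force: [-0.1, -0.4, -8.8]
gripper_width: 0.708
```

Call:
drive_tool --targets '[{"dx": 0,"dy": 0,"dz": 2,"twist": 0},{"dx": 0,"dy": 0,"dz": 4,"twist": 0},{"dx": 0,"dy": 0,"dz": 6,"twist": 0},{"dx": 0,"dy": 0,"dz": 6,"twist": 0},{"dx": 0,"dy": 0,"dz": 6,"twist": 0}]'

```text
time: 15.8
tcp_pos: [0.4906, -0.2364, 0.0683]
orientation: [1.0, 0.031, 0.001, 0.001]
force: [-12.1, 6.1, 34.7]
gripper_width: 0.713
```

Run:
```python
from h import *
c=camera("wrist");go([.489,-.2357,.0688],3.5)
cv2.imwrite("pics/w14.png",c["color"][:,:,::-1])
np.save("c_b7.npy",c,allow_pickle=True)
im=c["color"][140:265,180:370,::-1]
cv2.imwrite("pics/w14c.png",cv2.resize(im,None,fx=4,fy=4,interpolation=cv2.INTER_NEAREST))
c=camera("scene");cv2.imwrite("pics/s14.png",cv2.resize(c["color"][120:210,120:260,::-1],None,fx=5,fy=5))
```

```text
tcp [ 0.4907 -0.2363  0.0683] yaw 3.57 d [-1.6 -0.7 -0.5] twist 0.07 F [-12.5   6.9  35.2] w 0.712 t 15.85
```

View pics/w14c.png

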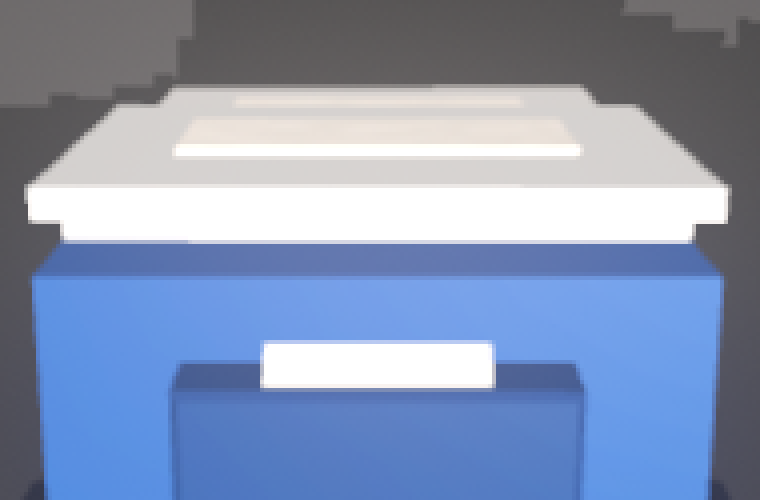

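View pics/s14.png

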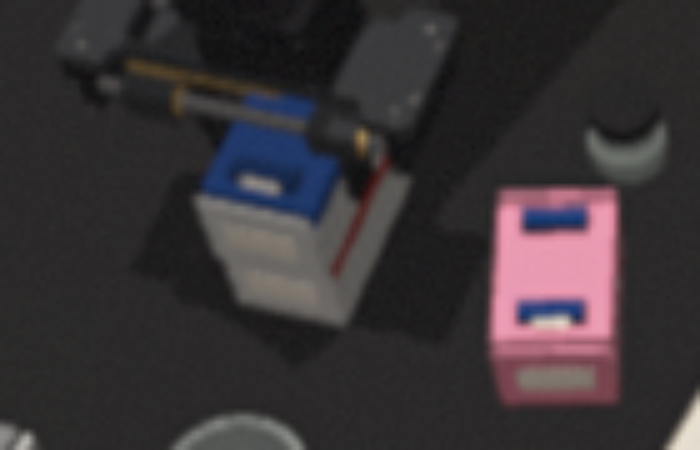

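It stopped hard at the home height (TCP 68.3 vs 68.8 mm expected, 35 N). Unload and let go.

Call:
drive_tool --targets '[{"dx": 0,"dy": 0,"dz": -3,"twist": 0},{"dx": 0,"dy": 0,"dz": -5,"twist": 0},{"dx": 0,"dy": 0,"dz": -5,"twist": 0},{"dx": 0,"dy": 0,"dz": -5,"twist": 0}]'

```text
time: 16.3
tcp_pos: [0.4887, -0.2362, 0.0689]
orientation: [1.0, 0.031, -0.001, -0.0]
force: [-0.4, 0.9, -5.1]
gripper_width: 0.708
```

Call:
drive_tool --targets '[{"dx": 0,"dy": 0,"dz": 0,"twist": 0},{"dx": 0,"dy": 0,"dz": 0,"twist": 0},{"dx": 0,"dy": 0,"dz": 0,"twist": 0},{"dx": 0,"dy": 0,"dz": 0,"twist": 0},{"dx": 0,"dy": 0,"dz": 0,"twist": 0}]' --grip 1

```text
time: 16.8
tcp_pos: [0.4893, -0.2366, 0.0697]
orientation: [1.0, 0.031, 0.0, 0.0]
force: [-0.6, -0.6, 0.2]
gripper_width: 0.988
```

Call:
drive_tool --targets '[{"dx": 0,"dy": 0,"dz": -20,"twist": 0},{"dx": 0,"dy": 0,"dz": -60,"twist": 0},{"dx": -10,"dy": 0,"dz": -100,"twist": 0},{"dx": -40,"dy": 0,"dz": -140,"twist": 0},{"dx": -60,"dy": 0,"dz": -170,"twist": 0},{"dx": -60,"dy": 0,"dz": -170,"twist": 0},{"dx": -60,"dy": 0,"dz": -170,"twist": 0}]'

```text
time: 17.5
tcp_pos: [0.4294, -0.2405, 0.2403]
orientation: [1.0, 0.031, 0.001, 0.001]
force: [-0.8, 0.2, -0.7]
gripper_width: 0.997
```

Run:
```python
from h import *
c=camera("wrist");go([.489,-.2357,.23],3.5)
cv2.imwrite("pics/w15.png",c["color"][:,:,::-1])
np.save("c_b8.npy",c,allow_pickle=True)
c=camera("scene");cv2.imwrite("pics/s15.png",cv2.resize(c["color"][120:210,120:260,::-1],None,fx=5,fy=5))
```

```text
tcp [ 0.4293 -0.2401  0.2392] yaw 3.56 d [59.8 -0.7  9.2] twist 0.06 F [-0.2  0.7 -1. ] w 1.000 t 17.55
```

View pics/w15.png

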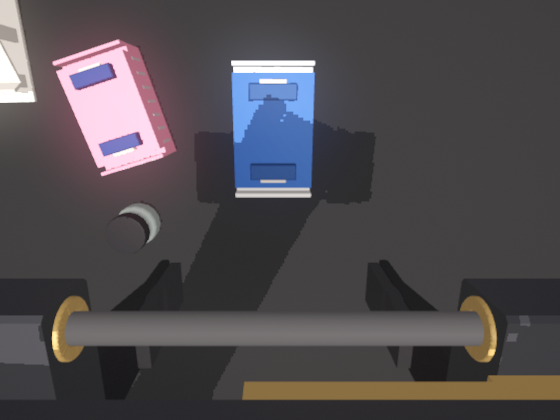

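View pics/s15.png

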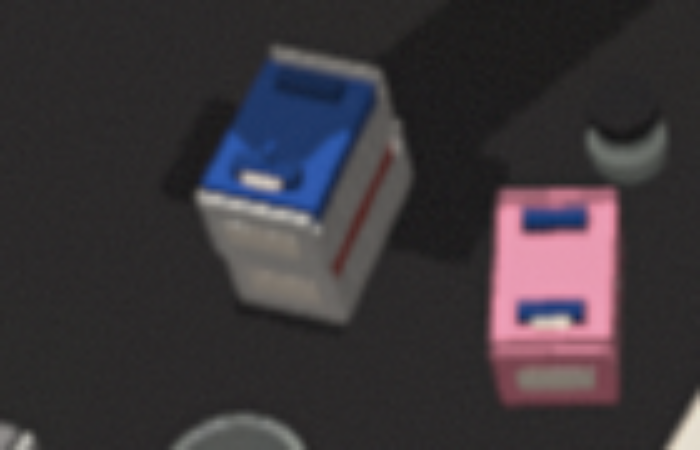

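Blue sits squarely over red (cols 232-315, rows 61-197), thin even red strip in the scene view. Check height and level by apparent size at z=0.100.

Run:
```python
from h import *
c=np.load("c_b8.npy",allow_pickle=True).item()
im=c["color"][50:205,210:340,::-1]
cv2.imwrite("pics/w15c.png",cv2.resize(im,None,fx=3.8,fy=3.8,interpolation=cv2.INTER_NEAREST))
```

```text
(no output)
```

View pics/w15c.png

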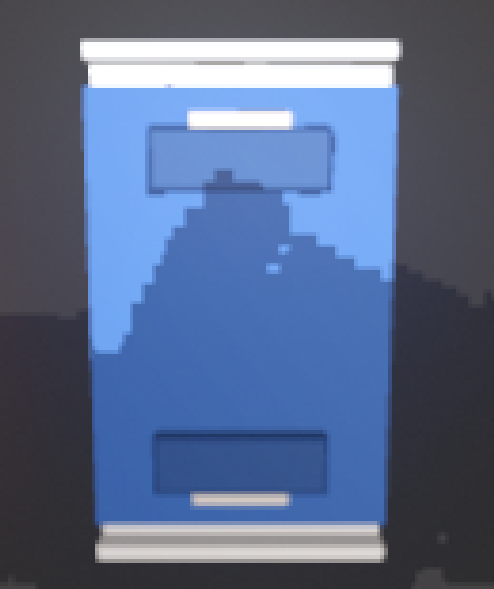

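Run:
```python
from h import *
c=np.load("c_b8.npy",allow_pickle=True).item()
for z in (.1,.1055):
    t=[px2plane(c,210+x/3.8-.5,50+y/3.8-.5,z) for x,y in [(80,39),(402,39),(95,562),(386,562)]]
    print(z,np.mean(t,0).round(4),"len",np.linalg.norm((t[0]+t[1]-t[2]-t[3])/2).round(4),np.linalg.norm(t[0]-t[1]).round(4),np.linalg.norm(t[2]-t[3]).round(4),[np.degrees(np.arctan2(*(b-a)[1::-1])).round(2) for a,b in ((t[2],t[0]),(t[3],t[1]))])
c=np.load("c_b2.npy",allow_pickle=True).item()
# scene: side-on heights (project expected corners)
c=camera("scene"); u=np.array([np.cos(.0611),np.sin(.0611),0]);w=np.array([-u[1],u[0],0])
cb=np.array([.489,-.2357,0])
im=cv2.resize(c["color"][120:210,120:260,::-1],None,fx=5,fy=5).copy()
for z,o in ((.1,(0,0,255)),(.05,(0,255,0)),(.1055,(0,255,255))):
    for a,b in ((1,1),(1,-1),(-1,1),(-1,-1)):
        p=proj(c,cb+a*.052*u+b*.031*w+[0,0,z]); q=tuple(int(round((x+.5-y)*5)) for x,y in zip(p,(120,120)));cv2.circle(im,q,2,o,-1)
cv2.imwrite("pics/s16.png",im)
```

```text
0.1 [ 0.4881 -0.235   0.1   ] len 0.1046 0.0627 0.0628 [np.float64(3.38), np.float64(3.43)]
0.1055 [ 0.4884 -0.235   0.1055] len 0.1027 0.0615 0.0616 [np.float64(3.38), np.float64(3.43)]
```

View pics/s16.png

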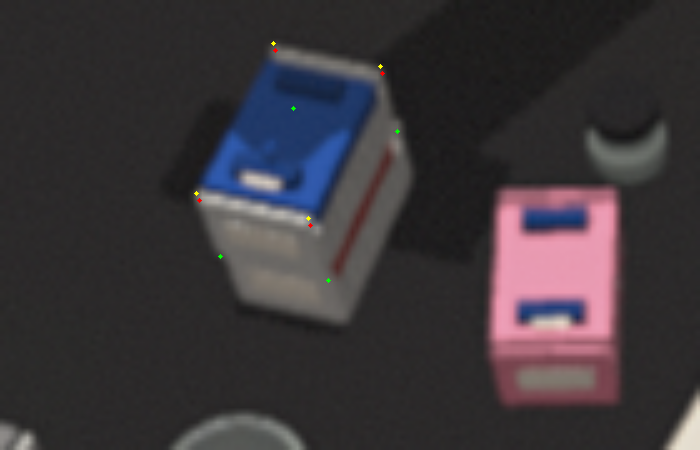

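Apparent sizes at z = 0.100 (104.6, 62.7 and 62.8 mm) match the bench readings. The home-height corners (red dots) fit in the scene view, and both ends are equal, so the box is level. Handing in.

Run:
```python
from station import hand_in
print(hand_in())
```

```text
the job is handed in; nothing more can be done
None
```

The blue-lidded box is stacked on the red-lidded one, pressed home and released, and the job is handed in; no verdict was reported. I lifted it tilted from the rack's right bay and pressed it level on free bench (about 17 N). Then I regripped it square, lined it up over the red lugs with the wrist camera, and pushed it over the nibs until it stopped hard at about 35 N. The last robot time reading was about 17.5 s of the 51 s allowed.

**Last checks**
- **Height and level:** the box's size in the wrist view fits a lid top at 100 mm (104.6 by 62.7/62.8 mm) better than one 5.5 mm higher, and both ends read the same. At the stop the tool tip was at 68.3 mm, against 68.8 mm expected.
- **Position:** the blue centre is about 3 mm along and under 1 mm across from the red tray centre as measured before stacking, with yaw 3.4° against about 3.5°. The red tray was not remeasured after the press.
- **Clearance:** the gripper is open and well clear. I did not re-measure the other boxes and glassware at the end.

**Disagreements**
- Small moves over the red box landed 1–2 mm off at first, so I corrected the position twice from camera images before lowering.
- Just before the last push, the force read 9 N downward. I took this as the nibs pulling the box down as it snapped over.

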